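Lower the press platen over its guide rod and press it down

ROBOT

A 6-joint arm with a two-finger parallel gripper is mounted at the origin on the work surface. World frame = base frame: x ahead of the robot, y to its left, z up, the work surface at z = 0. Lengths are in m, angles in rad, forces in N, time in s.
With the tool pointing down it reaches from about 0.225 to 0.725 m from the base axis. Payload 3.1 kg.
Tool frame: the origin (TCP) lies between the finger pads; the fingertips stand 22 mm ahead of it and the grasp point (between the pads) lies 3 mm ahead of it; z points along the fingers, y is the line along which they close (so a half turn about z gives the same grasp; the last joint's range is limited). The gripper opens to 85 mm and grips with 20 to 120 N. Pads are 22 mm wide; open, the fingers measure 114 mm over their backs; the gripper's body (76 mm by 85 mm) begins 54 mm behind the grasp point. The pads swing forward as they close: fully open they stand 13 mm farther back than shut.
Start: joints at [-1.309, 0.048, 0.099, 1.622, 0, 1.443], TCP at [0.199, -0.486, 0.253] pointing down, gripper open.
Joint ranges: [-2.91, 2.91], [-0.99, 1.94], [-1.21, 1.42], [-2.12, 2.29], [-1.49, 1.47], [-3.14, 3.14]. Speed limits (rad/s): [2.79, 2.79, 3.14, 3.14, 3.14, 3.14].

INTERFACE

Orientations are given as a unit quaternion [w, x, y, z].
In Python, from workcell import env gives the robot as it stands.
- The arm moves only by the tool jog_arm, never from a script. Its arguments are lists of equal length, an entry for each row: "travel": the shift along the world's x, y, z each as a share of 0.2 m, from -1 to 1, a list of three; "twist": the turn, a rotation vector about the world's x, y, z each as a share of 1.5 rad, from -1 to 1, a list of three. A call has 1 to 20 rows; each row is the pose to reach, as a shift and turn from the pose commanded when the call began; what a row does not reach only later rows make up. A row lasts 1/12 s, in which the tool goes at most 41.7 mm and 7.16 degrees, less where a joint would pass 70% of its speed; a pose out of reach is approached as far as the arm can. A call with a number of a shift or a turn outside -1 to 1 is refused whole. A call with a gripper value outside its range is refused whole. "grip" is the opening, from -1 (shut) to 1 (fully open), set as the call begins (left out, the last holds). The fingers move at their own pace and stop on an object; the grip force is fixed at half the most. Time passes only in rows, so rows that repeat a pose let the fingers close. It gives the time, the measured TCP pose, the force, the opening and the grip force at its end, in the units of the state.
- env.get_state(): the state, without advancing time (a new reading comes with each control period).
- env.read_camera(name): name is "side" or "top" or "wrist"; returns a dict with "img" (480x640x3 uint8, red, green, blue), "depth" (480x640 float32, m along the optical axis (not along the pixel's ray), 0 where there is no reading), "K" (3x3 intrinsics, pixels), "position" and "orientation" of the camera in the world; the wrist camera has in their place "hand_eye" (4x4, takes a point from camera to tool coordinates, whose origin is the TCP and whose axes are the flange's). Camera axes: x right, y up, looking along -z (the intrinsics and any distortion apply to the point x, -y, -z); pixel columns grow to the right and rows downward; lengths in m; the calibration is good to about 2 mm. The wrist camera is an equidistant fisheye: a pixel r from the principal point sees the ray r / f radians off the axis. A picture is of the moment at which its call begins: read the wrist's pose just before it.
- env.finish_job(): hands the job in; it is judged then, once.
Trained networks look in a picture, given as the dict that the camera call returned (one of the last four; its "shot" number tells which), for a name from the list of things; names that differ only in an ending like _2 or _b are one class to them, and where a whole thing is asked for, a point or a joint stands for the part that bears it (a point fixed in the world has none). Each returns a list of dicts, best first, with "confidence" (0 to 1); they miss things now and then, are a little off and sometimes report something else, mostly with a low value. They report only what shows in the picture. A call takes as long as a camera call. They do not tell look-alikes from the thing itself.
- env.recognise(picture, label): "bbox" ([left, top, right, bottom] in pixels, round what is visible of it).
The state is a dict: "t": time; "qpos": joint angles; "dq": joint speeds; "joint_torque": joint torques, N m; "eef_pos": TCP position; "tcp_rot": TCP orientation; "ft_force": force on the tool from outside, world axes, zero at the start; "wrist_torque": the same for the moment, N m; "gripper_width": finger opening in m; "grasp_force": force on a finger pad.
Only numpy, scipy, OpenCV 4.12 (cv2) and the standard library are available. Lean on these libraries where they do the work, as an engineer would, in place of code of your own. Each camera call takes 0.05 s, during which the arm holds its last target. There are 200 camera calls.

TASK

Pick up the loose aluminium platen by its hub and lower it gently, kept level, over the tall steel guide rod of the hand press until it lies on the round brass bed. Then press it straight down on the sprung bed with about 15 newtons for a good second (never anywhere near twice that), let go, and leave it lying level on the bed with the other things undisturbed.

Things in the scene. Friction and masses are not known exactly. Their poses are not given: they have to be found in the camera images.
- stand: Hand press stand, fixed to the bench: white square base 130 x 130 mm, 16 mm thick, on it a blue collar 106 mm across up to 30 mm height, and in its middle a plain vertical steel guide rod of 16 mm diameter, which passes through a round brass bed. Origin on the rod's axis at the underside of the base (bench level), z up.
- bed_low (a point): Point fixed on the rod's axis, 47 mm above the bench: the LOWEST setting of the brass bed's unloaded top. A height screw sets that top anywhere from 0 to 24 mm above this point; the setting is not measured and differs every time. The bed is flat, 92 mm across, on a spring: it gives about 0.3 mm per newton and meets a hard stop after 8.5 mm (30 N).
- rod_tip (a point): Top end of the guide rod, on its axis, 136 mm above the bench. The top 11 mm taper from 16 to 8 mm diameter. The rod does not move.
- platen: The loose platen, for its attitude: origin at the centre of its underside, z axis along the bore, up when it stands as it should (turning about z does not matter). It weighs 0.33 to 0.51 kg and starts standing on the bench, disc down.
- platen_center (a point): Centre (on the bore axis, 33 mm above the underside) of the loose aluminium platen, 66 mm high: a disc 80 mm across and 12 mm thick below, on it a round hub 36 mm across with a blue band near its top. A bore of 18 mm runs right through. When it lies on the bed the rod stands out of the hub by up to 35 mm, so grip the hub's upper half and leave room between the fingers.
- vial: Bystander: small amber sample jar with a white cap, 30 mm diameter, 55 mm high, standing; origin at the centre of its underside.
- drybox: Bystander: flat blue desiccant box with clear lid, 79 x 119 x 28 mm; origin at the centre of its underside.
- mouse: Bystander: grey computer mouse with a small red wheel, 60 x 105 x 26 mm; origin at the centre of its underside.
Mind the look-alikes: they are no part of the job. There is more than one size of the stand; the job needs the middle-sized.

How it is judged:
On the way, in this order (a step that is already met when the one before it is completed fails the run):
1. the platen is threaded on the rod: its bore is on the rod's axis, level, and its underside has come at least 20 mm below the rod's tip (z of platen_center in the frame of stand below 0.149 m and horizontal distance between platen_center and rod_tip below 0.004 m and angle between platen's own z axis and vertical below 0.06 rad), for 0.1 s.
2. the platen, level and down on the bed, is pressed on the stand with 10 to 23 N (its own weight included) for 0.6 s on end (z of platen_center in the frame of stand below 0.107 m and horizontal distance between platen_center and rod_tip below 0.004 m and angle between platen's own z axis and vertical below 0.06 rad and contact force between platen and stand between 10 and 23 N), for 0.6 s.
At the end, for the whole second after the job is handed in: The platen lies at rest on the bed, released: bore within 4 mm of the rod's axis, tilted less than 0.06 rad, its centre less than 107 mm above the bench, resting with its own weight (1.5 to 9 N) on the stand (z of platen_center in the frame of stand below 0.107 m and horizontal distance between platen_center and rod_tip below 0.004 m and angle between platen's own z axis and vertical below 0.06 rad and contact force between platen and stand between 1.5 and 9 N and contact force between the fingers and platen below 0.1 N and linear speed of platen below 0.01 m/s); the robot touches nothing.
It fails at once if the platen is pushed, jammed or dropped on the stand with more than 28 N (contact force between platen and stand above 28 N).
It fails at once if the arm or fingers strike or push the stand with more than 20 N (contact force between the arm and stand above 20 N).
It fails at once if the platen is tipped over (more than 0.6 rad) (angle between platen's own z axis and vertical above 0.6 rad).
It fails at once if the vial, desiccant box or mouse is moved by more than 20 mm, or the vial tipped (distance of any of vial, drybox, mouse from where it was at the start of the episode above 0.02 m or angle between vial's own z axis and vertical above 0.5 rad).
It also fails if it takes over 72 s, if anything falls off the work surface, if the arm or the gripper's body presses on something with over 40 N, if the wrist force passes 120 N, or if a joint passes its speed limit or range.

## Working session

There is one attempt and no reset: what is moved stays moved. The work goes in short steps, Python scripts to look and compute and a tool call to move; the robot and the scene stay as the last step left them, time stands still between calls to the robot, and variables do not carry over. Pictures are saved under pics/ and viewed, at most 10 in all, crops included, and the job is handed in when it is done.

Besides the shell and the picture viewer there is one more tool, called after "Call:" as name(argument=value, ...) on one line, values as JSON. jog_arm: Moves the arm, as the interface text tells. Its arguments: {"type":"object","properties":{"travel":{"type":"array","items":{"type":"array","items":{"type":"number","minimum":-1,"maximum":1}}},"twist":{"type":"array","items":{"type":"array","items":{"type":"number","minimum":-1,"maximum":1}}},"grip":{"type":"number"}},"required":["travel","twist"]}

```bash
mkdir -p pics; cat > h.py <<'E'
import numpy as np, cv2, pickle
from scipy.spatial.transform import Rotation as R
from workcell import env
def rot(q): return R.from_quat([q[1],q[2],q[3],q[0]]).as_matrix()
def cloud(p):
    K=p["K"]; d=p["depth"]; v,u=np.mgrid[0:480,0:640]
    x=(u-K[0,2])/K[0,0]*d; y=(v-K[1,2])/K[1,1]*d
    P=np.stack([x,-y,-d],-1)
    return P@rot(p["orientation"]).T+np.array(p["position"])
E
python3 - <<'E'
from h import *
for n in ["top","side"]:
    p=env.read_camera(n); cv2.imwrite(f"pics/{n}.png",p["img"][:,:,::-1])
    np.savez(f"{n}.npz",**{k:p[k] for k in("img","depth","K","position","orientation")})
    C=cloud(p); print(n,p["position"])
    for l in ["stand","platen","vial","drybox","mouse"]:
        for r in env.recognise(p,l):
            b=np.array(r["bbox"]); c=((b[:2]+b[2:])/2).astype(int)
            print(l,round(r["confidence"],2),b.round(),C[min(c[1],479),min(c[0],639)].round(3))
E
```

```text
top [0.31343312 0.0907157  1.31907321]
stand 0.91 [209. 316. 294. 399.] [0.298 0.189 0.114]
stand 0.8 [161. 216. 206. 263.] [0.567 0.35  0.034]
stand 0.62 [236. 218. 299. 276.] [0.541 0.156 0.06 ]
platen 0.97 [379. 246. 412. 281.] [ 0.495 -0.13   0.065]
platen 0.75 [237. 216. 299. 279.] [0.54  0.156 0.056]
vial 0.54 [335. 236. 349. 247.] [ 0.55  -0.012  0.055]
drybox 0.94 [234. 144. 286. 180.] [0.754 0.174 0.025]
mouse 0.7 [386. 151. 430. 180.] [ 0.736 -0.178  0.027]
side [0.35296925 0.8156196  0.57038601]
stand 0.93 [249. 258. 331. 352.] [0.541 0.185 0.062]
stand 0.93 [195. 352. 283. 437.] [0.567 0.363 0.034]
stand 0.93 [383. 274. 505. 412.] [0.29  0.218 0.06 ]
platen 0.75 [327. 216. 362. 251.] [ 0.505 -0.12   0.036]
vial 0.68 [305. 247. 319. 277.] [0.547 0.005 0.032]
vial 0.17 [140. 279. 211. 334.] [0.75  0.192 0.026]
drybox 0.82 [140. 279. 212. 337.] [0.746 0.197 0.027]
drybox 0.16 [327. 213. 364. 250.] [ 0.503 -0.122  0.04 ]
mouse 0.77 [234. 207. 272. 234.] [ 0.726 -0.151  0.024]
```

View pics/top.png

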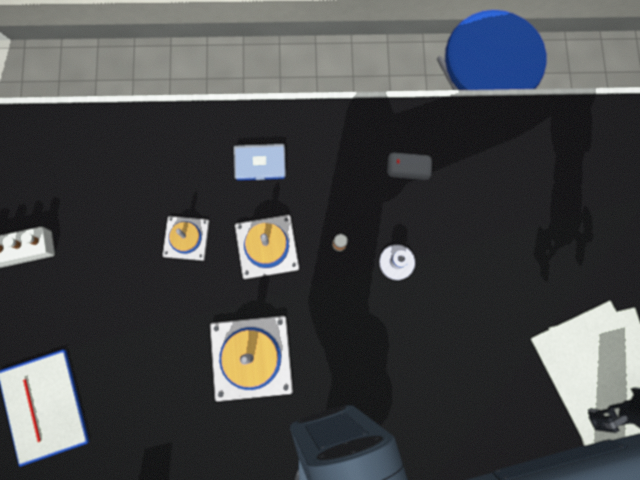

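View pics/side.png

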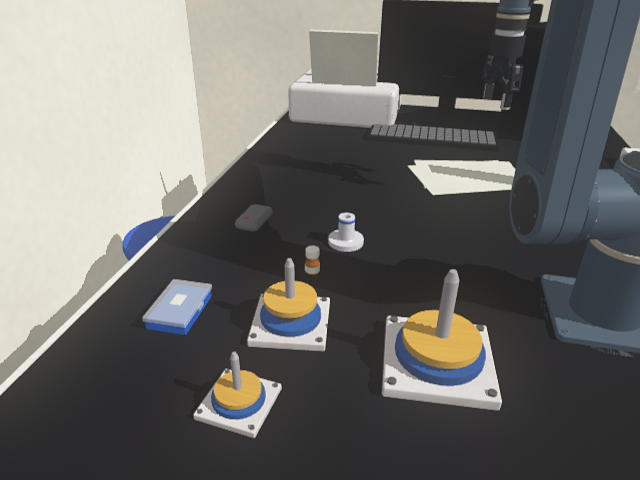

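The top view shows three stands: small at (185,238), middle at (266,245) and large at (250,358). The only platen is at (397,262), with the vial at (340,241). By the description I choose the middle stand. Next I measure it and take one close crop to check.

```bash
python3 - <<'E'
from h import *
for n in ["top","side"]:
    p=dict(np.load(n+".npz")); C=cloud(p); I=p["img"]; D=p["depth"]>0
    hsv=cv2.cvtColor(I,cv2.COLOR_RGB2HSV)
    def near(c,r): return D&(np.hypot(C[...,0]-c[0],C[...,1]-c[1])<r)
    print(n,"bench z",np.median(C[...,2][near((.4,-.3),.08)]))
    # stand
    s=near((.541,.165),.105)
    base=s&(C[...,2]>.006)&(C[...,2]<.024)
    q=C[base][:,:2].astype(np.float32); print(" base rect",cv2.minAreaRect(q),len(q))
    br=s&(hsv[...,0]<30)&(hsv[...,0]>15)&(hsv[...,1]>100)
    B=C[br]; print(" brass z",np.percentile(B[:,2],[10,50,90]).round(4),cv2.minEnclosingCircle(B[:,:2].astype(np.float32)))
    rd=s&(C[...,2]>.09); print(" rod",C[rd].mean(0).round(4),C[rd][:,2].max(),rd.sum())
    f=near((.5,-.128),.06)
    for lo,hi in((.006,.02),(.05,.08)):
        m=f&(C[...,2]>lo)&(C[...,2]<hi); q=C[m]
        print(" platen",lo,np.median(q[:,2]),q.mean(0).round(4),cv2.minEnclosingCircle(q[:,:2].astype(np.float32)),m.sum())
    v=near((.55,-.005),.03)&(C[...,2]>.03); print(" vial",C[v].mean(0))
    print(np.linalg.norm(C[0,0]-C[0,1]))
a=cv2.imread("pics/top.png")[130:310,130:440]; b=cv2.imread("pics/side.png")[190:440,180:510]
a=cv2.resize(a,(660,383),interpolation=3);
cv2.imwrite("pics/crop.png",cv2.resize(b,(660,500),interpolation=3))
s=env.get_state(); print(s["eef_pos"],s["tcp_rot"],s["ft_force"],s["t"])
E
```

```text
top bench z -0.00038165999259598404
 base rect ((0.5497127771377563, 0.16334429383277893), (0.20224234461784363, 0.1652553379535675), 83.5558090209961) 1469
 brass z [0.0586 0.0618 0.0652] ((0.55022794008255, 0.1566065549850464), 0.04749012365937233)
 rod [0.5462 0.1596 0.1228] 0.13938628068877779 66
 platen 0.006 0.01198463742224265 [ 0.5032 -0.1396  0.0119] ((0.49608314037323, -0.12960080802440643), 0.05758938193321228) 644
 platen 0.05 0.06505207704693428 [ 0.505  -0.1423  0.0644] ((0.5050536394119263, -0.14324331283569336), 0.018592698499560356) 188
 vial [ 0.54991019 -0.00891874  0.05378155]
0.005631791232400027
side bench z -0.00059932527434986
 base rect ((0.5474663376808167, 0.16295787692070007), (0.12968622148036957, 0.1318981647491455), 8.284377098083496) 1839
 brass z [0.0578 0.0612 0.0623] ((0.5659974813461304, 0.15235649049282074), 0.06848335266113281)
 rod [0.5463 0.1663 0.1134] 0.13659783665865327 241
 platen 0.006 0.011271523413925677 [ 0.5025 -0.1299  0.0114] ((0.5037651658058167, -0.1403551995754242), 0.04157225042581558) 430
 platen 0.05 0.06247900470283552 [ 0.5032 -0.1365  0.061 ] ((0.5039985775947571, -0.14312908053398132), 0.02179676853120327) 197
 vial [ 0.54806388 -0.00275961  0.04685745]
0.003023578564479086
[ 0.19945978 -0.48562141  0.25332027] [-4.11508137e-06  9.81073514e-01  1.93635636e-01 -7.46677048e-06] [-0.1103959   0.67768463  0.48269925] 0.6
```

View pics/crop.png

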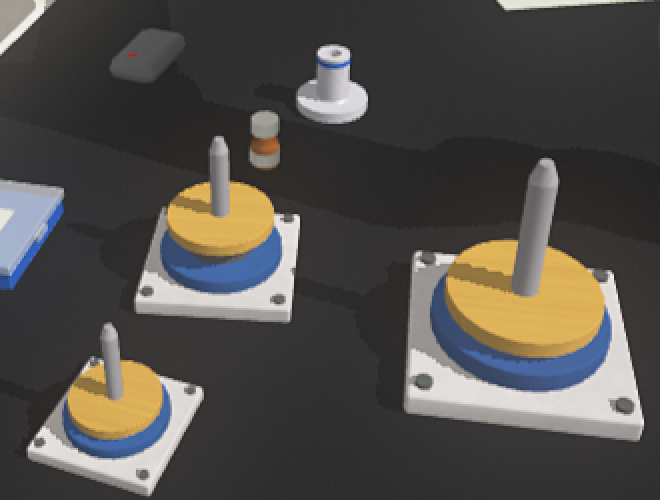

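The crop shows the middle stand at crop pixel (220,250) with the small one at (115,420) and the large one at (525,340). The middle base measures about 130 x 132 mm, so the choice is confirmed. Now I move above the platen.

Call:
jog_arm(travel=[[0.17, 0.17, 0], [0.34, 0.34, 0], [0.51, 0.51, 0], [0.68, 0.68, 0], [0.85, 0.85, 0], [1, 1, 0], [1, 1, 0]], twist=[[0, 0, 0], [0, 0, 0], [0, 0, 0], [0, 0, 0], [0, 0, 0], [0, 0, 0], [0, 0, 0]], grip=1)

```text
t: 1.18
eef_pos: [0.4011, -0.2833, 0.2536]
tcp_rot: [0.0, 0.981, 0.194, 0.001]
ft_force: [0.9, -0.6, -0.2]
gripper_width: 0.0855
grasp_force: 0.0
```

Call:
jog_arm(travel=[[0.15, 0.17, 0], [0.3, 0.34, 0], [0.45, 0.53, -0.1], [0.53, 0.715, -0.2], [0.53, 0.715, -0.3], [0.53, 0.715, -0.3]], twist=[[0, 0, 0], [0, 0, 0], [0, 0, 0], [0, 0, 0], [0, 0, 0], [0, 0, 0]])

```text
t: 1.68
eef_pos: [0.5041, -0.1377, 0.1873]
tcp_rot: [-0.003, 0.98, 0.197, -0.004]
ft_force: [-1.4, 0.2, -1.0]
gripper_width: 0.0852
grasp_force: 0.0
```

```bash
cat >> h.py <<'E'
def wcloud(s,p):
    K=p["K"]; d=p["depth"]; v,u=np.mgrid[0:480,0:640]
    x=(u-K[0,2])/K[0,0]; y=(v-K[1,2])/K[1,1]; r=np.hypot(x,y)+1e-9
    t=np.tan(np.clip(r,0,1.5))/r
    P=np.stack([x*t*d,-y*t*d,-d],-1); H=np.array(p["hand_eye"])
    P=P@H[:3,:3].T+H[:3,3]
    return P@rot(s["tcp_rot"]).T+np.array(s["eef_pos"])
E
python3 - <<'E'
from h import *
s=env.get_state(); p=env.read_camera("wrist"); cv2.imwrite("pics/w1.png",p["img"][:,:,::-1])
print(s["eef_pos"],s["tcp_rot"],s["ft_force"],s["t"],p["K"],p["hand_eye"])
C=wcloud(s,p)
r=np.hypot(C[...,0]-.505,C[...,1]+.143)
for lo,hi in((.006,.02),(.056,.075)):
    m=(r<.06)&(C[...,2]>lo)&(C[...,2]<hi)&(p["depth"]>0); q=C[m]
    print(lo,len(q),np.median(q[:,2]),q.mean(0),cv2.minEnclosingCircle(q[:,:2].astype(np.float32)))
E
```

```text
[ 0.50412189 -0.13766515  0.1872812 ] [-0.00347499  0.98048888  0.19651117 -0.00358189] [-1.35442434  0.19497998 -1.04981533] 1.6833 [[371.64829954   0.         319.77781139]
 [  0.         371.64829954 237.47692874]
 [  0.           0.           1.        ]] [[-6.41545648e-04  9.46980968e-01  3.21289020e-01  8.26567495e-02]
 [ 9.99999704e-01  4.71360374e-04  6.07478447e-04  6.26186348e-05]
 [ 4.23827615e-04  3.21289315e-01 -9.46980991e-01 -1.19389202e-01]
 [ 0.00000000e+00  0.00000000e+00  0.00000000e+00  1.00000000e+00]]
0.006 4400 0.010883939137352652 [ 0.51376944 -0.13920642  0.01100017] ((0.5054253339767456, -0.1434328705072403), 0.04048702120780945)
0.056 1795 0.0646851892343578 [ 0.50649668 -0.14269833  0.06411383] ((0.5056985020637512, -0.14299340546131134), 0.018654484301805496)
```

View pics/w1.png

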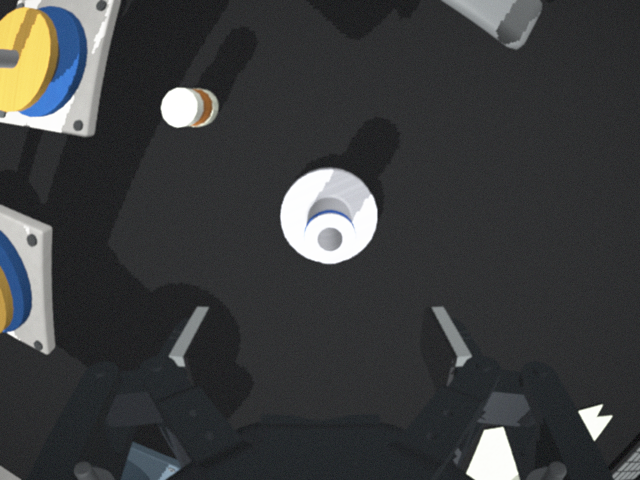

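The wrist view shows the platen alone, disc at (329,215) and hub top at (330,240). The wrist cloud puts its axis at (0.5055, -0.1432), right under the TCP. I descend and grip.

Call:
jog_arm(travel=[[0, -0.003, 0], [0, -0.003, -0.1], [0, -0.003, -0.22], [0, -0.003, -0.34], [0, -0.003, -0.46], [0, -0.003, -0.57], [0, -0.003, -0.65], [0, -0.003, -0.69], [0, -0.003, -0.69], [0, -0.003, -0.69], [0, -0.003, -0.69]], twist=[[0, 0, 0], [0, 0, 0], [0, 0, 0], [0, 0, 0], [0, 0, 0], [0, 0, 0], [0, 0, 0], [0, 0, 0], [0, 0, 0], [0, 0, 0], [0, 0, 0]])

```text
t: 2.65
eef_pos: [0.5069, -0.1445, 0.0576]
tcp_rot: [0.001, 0.981, 0.193, 0.002]
ft_force: [0.5, -0.6, 1.0]
gripper_width: 0.0853
grasp_force: 0.0
```

Call:
jog_arm(travel=[[0, 0, 0], [0, 0, 0], [0, 0, 0], [0, 0, 0], [0, 0, 0], [0, 0, 0], [0, 0, 0], [0, 0, 0], [0, 0, 0], [0, 0, 0], [0, 0, 0], [0, 0, 0]], twist=[[0, 0, 0], [0, 0, 0], [0, 0, 0], [0, 0, 0], [0, 0, 0], [0, 0, 0], [0, 0, 0], [0, 0, 0], [0, 0, 0], [0, 0, 0], [0, 0, 0], [0, 0, 0]], grip=-1)

```text
t: 3.65
eef_pos: [0.5062, -0.1433, 0.0562]
tcp_rot: [0.0, 0.981, 0.194, 0.001]
ft_force: [0.3, 0.9, 5.5]
gripper_width: 0.0349
grasp_force: 60.8
```

Call:
jog_arm(travel=[[0, 0, 0.03], [0, 0, 0.12], [0, 0, 0.25], [0, 0, 0.4], [0, 0, 0.55], [0, 0, 0.7], [0, 0, 0.8], [0, 0, 0.85], [0, 0, 0.85], [0, 0, 0.85]], twist=[[0, 0, 0], [0, 0, 0], [0, 0, 0], [0, 0, 0], [0, 0, 0], [0, 0, 0], [0, 0, 0], [0, 0, 0], [0, 0, 0], [0, 0, 0]])

```text
t: 4.48
eef_pos: [0.505, -0.143, 0.2237]
tcp_rot: [-0.001, 0.981, 0.194, -0.001]
ft_force: [0.1, 0.2, -4.6]
gripper_width: 0.0353
grasp_force: 60.8
```

Call:
jog_arm(travel=[[0.02, 0.08, 0], [0.05, 0.2, 0], [0.08, 0.35, 0], [0.1, 0.5, 0], [0.13, 0.65, 0], [0.15, 0.8, 0], [0.17, 0.92, 0], [0.18, 1, 0], [0.18, 1, 0], [0.18, 1, 0], [0.18, 1, 0]], twist=[[0, 0, 0], [0, 0, 0], [0, 0, 0], [0, 0, 0], [0, 0, 0], [0, 0, 0], [0, 0, 0], [0, 0, 0], [0, 0, 0], [0, 0, 0], [0, 0, 0]])

```text
t: 5.4
eef_pos: [0.5403, 0.0564, 0.2228]
tcp_rot: [-0.0, 0.981, 0.194, -0.002]
ft_force: [0.4, -1.2, -4.5]
gripper_width: 0.0348
grasp_force: 60.9
```

```bash
python3 - <<'E'
from h import *
s=env.get_state(); p=env.read_camera("wrist"); cv2.imwrite("pics/w2.png",p["img"][:,:,::-1])
print(s["eef_pos"],s["tcp_rot"],s["ft_force"],s["wrist_torque"],s["t"])
C=wcloud(s,p); D=p["depth"]>0
r=np.hypot(C[...,0]-.547,C[...,1]-.162)
m=(r<.03)&(C[...,2]>.08)&(C[...,2]<.15)&D; q=C[m]
for z in np.arange(.085,.14,.01):
    k=q[abs(q[:,2]-z)<.005]; print(z,len(k),k.mean(0) if len(k) else 0, np.ptp(k,axis=0) if len(k) else 0)
I=p["img"]; hsv=cv2.cvtColor(I,cv2.COLOR_RGB2HSV)
br=D&(r<.06)&(hsv[...,0]<30)&(hsv[...,0]>15)&(hsv[...,1]>100); B=C[br]
print("brass",len(B),np.median(B[:,2]),cv2.minEnclosingCircle(B[:,:2].astype(np.float32)))
b=(np.hypot(C[...,0]-.547,C[...,1]-.163)<.11)&(C[...,2]>.01)&(C[...,2]<.022)&D
print(b.sum(),cv2.minAreaRect(C[b][:,:2].astype(np.float32)))
# held platen
e=np.array(s["eef_pos"]); rr=np.hypot(C[...,0]-e[0],C[...,1]-e[1])
m=D&(rr<.06)&(abs(C[...,2]-(e[2]-.0435))<.012); q=C[m]; print("disc",len(q),q.mean(0) if len(q) else 0)
if len(q)>3: print(cv2.minEnclosingCircle(q[:,:2].astype(np.float32)))
E
```

```text
[0.54029298 0.05640798 0.22281561] [-1.04648347e-04  9.81063705e-01  1.93671651e-01 -2.29953553e-03] [ 0.41675527 -1.20751645 -4.45176299] [-0.07964777 -0.02385042  0.00898287] 5.4
0.085 99 [0.55331925 0.15632542 0.08503678] [0.01225569 0.01255662 0.00961742]
0.095 105 [0.55319348 0.15600467 0.0950612 ] [0.0128404  0.0116714  0.00989229]
0.105 121 [0.5530214  0.15595202 0.10507402] [0.01225096 0.01228598 0.00982541]
0.11499999999999999 134 [0.55321136 0.15607498 0.1150645 ] [0.01209342 0.01229994 0.00984038]
0.12499999999999999 271 [0.55204402 0.15738383 0.12564562] [0.01563882 0.01558169 0.00992472]
0.13499999999999998 244 [0.54971698 0.15952991 0.1334484 ] [0.01179232 0.01099601 0.00624874]
brass 8610 0.06115288187068468 ((0.5461673736572266, 0.15629877150058746), 0.05041370540857315)
6832 ((0.5488992929458618, 0.16041764616966248), (0.13019725680351257, 0.13018938899040222), 8.310503005981445)
disc 10196 [0.55684312 0.06321463 0.1776426 ]
((0.5397214293479919, 0.05637497454881668), 0.04034348204731941)
```

View pics/w2.png

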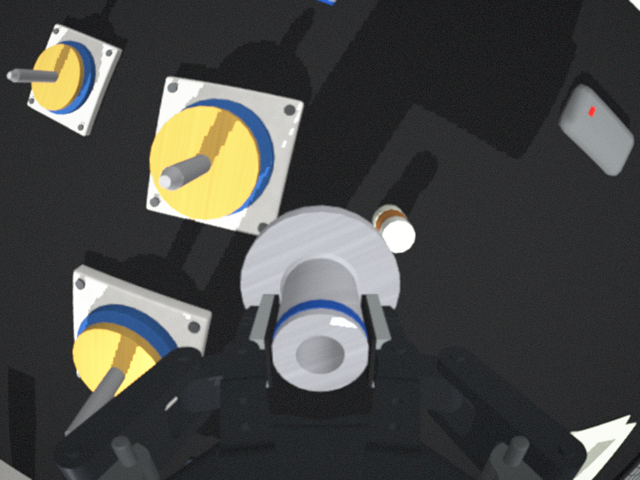

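The wrist view shows the platen held at (320,290), the middle stand's rod tip at (168,180) and the vial clear at (395,230). The rod axis comes out at about (0.549, 0.1604). I move over it and measure again there.

Call:
jog_arm(travel=[[0.01, 0.05, 0], [0.02, 0.15, 0], [0.03, 0.28, 0], [0.04, 0.4, 0], [0.045, 0.49, 0], [0.045, 0.52, 0], [0.045, 0.52, 0], [0.045, 0.52, 0], [0.045, 0.52, 0], [0.045, 0.52, 0]], twist=[[0, 0, 0], [0, 0, 0], [0, 0, 0], [0, 0, 0], [0, 0, 0], [0, 0, 0], [0, 0, 0], [0, 0, 0], [0, 0, 0], [0, 0, 0]])

```text
t: 6.28
eef_pos: [0.5506, 0.1596, 0.2253]
tcp_rot: [0.0, 0.981, 0.193, -0.0]
ft_force: [-0.0, 0.2, -5.1]
gripper_width: 0.035
grasp_force: 61.0
```

```bash
cat > m.py <<'E'
from h import *
s=env.get_state(); p=env.read_camera("wrist"); cv2.imwrite("pics/w3.png",p["img"][:,:,::-1])
s2=env.get_state()
print(s["eef_pos"],s2["eef_pos"],s["tcp_rot"],s["ft_force"],s["wrist_torque"],s["t"])
C=wcloud(s,p); D=p["depth"]>0
e=np.array(s["eef_pos"]); rr=np.hypot(C[...,0]-e[0],C[...,1]-e[1])
def plane(m):
    q=C[m]
    for _ in range(4):
        A=np.c_[q[:,:2]-q[:,:2].mean(0),np.ones(len(q))]; c=np.linalg.lstsq(A,q[:,2],rcond=None)[0]; q=q[abs(A@c-q[:,2])<.003]
    return c,len(q)
m=D&(rr<.045)&(abs(C[...,2]-(e[2]-.044))<.006); q=C[m]
print("disc",plane(m),cv2.minEnclosingCircle(q[:,:2].astype(np.float32)))
m=D&(rr<.022)&(abs(C[...,2]-(e[2]+.010))<.006); q=C[m]
if len(q)>9: print("hubtop",plane(m),cv2.minEnclosingCircle(q[:,:2].astype(np.float32)))
b=(np.hypot(C[...,0]-.549,C[...,1]-.160)<.1)&(C[...,2]>.010)&(C[...,2]<.022)&D
if b.sum()>9: print(b.sum(),cv2.minAreaRect(C[b][:,:2].astype(np.float32)))
E
python3 m.py
python3 - <<'E'
from h import *
p=env.read_camera("side"); C=cloud(p); D=p["depth"]>0
cv2.imwrite("pics/s2.png",cv2.resize(p["img"][120:360,180:460,::-1],(700,600),interpolation=2))
r=np.hypot(C[...,0]-.549,C[...,1]-.160)
m=D&(r<.03)&(C[...,2]>.08)&(C[...,2]<.13); q=C[m]; print("rod",q.mean(0),len(q))
m=D&(r<.06)&(C[...,2]>.165)&(C[...,2]<.183); q=C[m]; print("disc",q.mean(0),len(q),q.min(0))
if len(q)>5: print(cv2.minEnclosingCircle(q[:,:2].astype(np.float32)))
E
```

```text
[0.55056962 0.15963082 0.22530173] [0.55058025 0.15971272 0.22536427] [ 2.21509190e-04  9.81228340e-01  1.92849392e-01 -8.69167220e-05] [-0.04267349  0.20422195 -5.13182454] [ 0.01016517 -0.01534651  0.04185219] 6.2833
disc (array([-0.00649544, -0.00269671,  0.17991522]), 9152) ((0.5505027174949646, 0.15957018733024597), 0.040283918380737305)
hubtop (array([-0.00923194, -0.00349041,  0.23373554]), 5205) ((0.5508068203926086, 0.15967302024364471), 0.021967727690935135)
5708 ((0.5493369102478027, 0.16074949502944946), (0.12951098382472992, 0.1310153752565384), 8.287313461303711)
rod [0.54625508 0.16661866 0.10551932] 254
disc [0.54508663 0.17607869 0.17826889] 979 [0.50918463 0.12247798 0.16779522]
((0.5489827990531921, 0.16004756093025208), 0.042268916964530945)
```

View pics/s2.png

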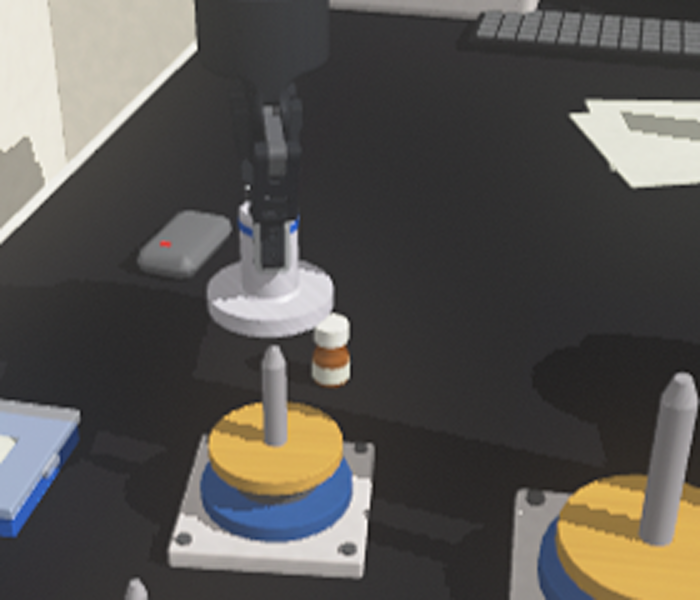

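The side view shows the platen level above the rod: disc at (270,295), rod tip at (273,350), about 1 mm too far in +x. I correct that and go down to the taper.

Call:
jog_arm(travel=[[-0.007, 0.004, 0], [-0.007, 0.004, -0.03], [-0.007, 0.004, -0.07], [-0.007, 0.004, -0.11], [-0.007, 0.004, -0.14], [-0.007, 0.004, -0.16], [-0.007, 0.004, -0.175], [-0.007, 0.004, -0.185], [-0.007, 0.004, -0.19], [-0.007, 0.004, -0.19], [-0.007, 0.004, -0.19], [-0.007, 0.004, -0.19]], twist=[[0, 0, 0], [0, 0, 0], [0, 0, 0], [0, 0, 0], [0, 0, 0], [0, 0, 0], [0, 0, 0], [0, 0, 0], [0, 0, 0], [0, 0, 0], [0, 0, 0], [0, 0, 0]])

```text
t: 7.38
eef_pos: [0.5494, 0.1616, 0.1878]
tcp_rot: [0.0, 0.981, 0.194, 0.0]
ft_force: [0.1, 0.5, -4.1]
gripper_width: 0.035
grasp_force: 61.0
```

```bash
python3 m.py
```

```text
[0.54935101 0.16163226 0.1878159 ] [0.54935841 0.16163457 0.1877981 ] [2.31463789e-05 9.81065487e-01 1.93675806e-01 4.37364661e-04] [ 0.08055139  0.52609925 -4.08470777] [0.03646419 0.02225966 0.06488871] 7.3833
disc (array([-0.00501653, -0.00214713,  0.14244464]), 9163) ((0.5488622188568115, 0.16143886744976044), 0.04053311049938202)
hubtop (array([-0.01008667, -0.00511591,  0.19624355]), 5202) ((0.5494397878646851, 0.16161853075027466), 0.022057117894291878)
7043 ((0.549425482749939, 0.16087302565574646), (0.1291252225637436, 0.13064686954021454), 8.412140846252441)
```

Call:
jog_arm(travel=[[0, -0.003, -0.005], [0, -0.003, -0.012], [0, -0.003, -0.02], [0, -0.003, -0.028], [0, -0.003, -0.036], [0, -0.003, -0.044], [0, -0.003, -0.05], [0, -0.003, -0.05], [0, -0.003, -0.05]], twist=[[0, 0, 0], [0, 0, 0], [0, 0, 0], [0, 0, 0], [0, 0, 0], [0, 0, 0], [0, 0, 0], [0, 0, 0], [0, 0, 0]])

```text
t: 8.18
eef_pos: [0.549, 0.161, 0.1771]
tcp_rot: [-0.0, 0.981, 0.194, -0.0]
ft_force: [-0.1, -0.4, -4.9]
gripper_width: 0.0351
grasp_force: 61.0
```

```bash
python3 m.py
```

```text
[0.54899451 0.16097557 0.17714016] [0.54906968 0.16098352 0.17729427] [-1.06989372e-06  9.81067365e-01  1.93666736e-01 -1.42262098e-04] [-0.11569295 -0.42905494 -4.94950022] [ 0.07506947  0.00591113 -0.01026542] 8.1833
disc (array([-0.00690889, -0.00214774,  0.13175213]), 9152) ((0.5487800240516663, 0.16086170077323914), 0.040249302983284)
hubtop (array([-0.00888423, -0.00505828,  0.18558872]), 5202) ((0.549135684967041, 0.16099894046783447), 0.02199019491672516)
7575 ((0.5492753386497498, 0.16089190542697906), (0.12976180016994476, 0.1307244747877121), 8.51990795135498)
```

It is threaded with no side force. I continue down.

Call:
jog_arm(travel=[[0, 0, -0.008], [0, 0, -0.02], [0, 0, -0.035], [0, 0, -0.05], [0, 0, -0.065], [0, 0, -0.08], [0, 0, -0.09], [0, 0, -0.1], [0, 0, -0.1]], twist=[[0, 0, 0], [0, 0, 0], [0, 0, 0], [0, 0, 0], [0, 0, 0], [0, 0, 0], [0, 0, 0], [0, 0, 0], [0, 0, 0]])

```text
t: 8.98
eef_pos: [0.5487, 0.1609, 0.1566]
tcp_rot: [-0.0, 0.981, 0.194, -0.001]
ft_force: [-0.1, -0.6, -3.7]
gripper_width: 0.0353
grasp_force: 61.0
```

Call:
jog_arm(travel=[[0, 0, -0.01], [0, 0, -0.03], [0, 0, -0.05], [0, 0, -0.07], [0, 0, -0.09], [0, 0, -0.105], [0, 0, -0.12], [0, 0, -0.13], [0, 0, -0.13], [0, 0, -0.13]], twist=[[0, 0, 0], [0, 0, 0], [0, 0, 0], [0, 0, 0], [0, 0, 0], [0, 0, 0], [0, 0, 0], [0, 0, 0], [0, 0, 0], [0, 0, 0]])

```text
t: 9.82
eef_pos: [0.549, 0.161, 0.1312]
tcp_rot: [-0.0, 0.981, 0.194, -0.0]
ft_force: [0.8, -0.2, -4.0]
gripper_width: 0.0351
grasp_force: 61.0
```

Call:
jog_arm(travel=[[0, 0, -0.01], [0, 0, -0.02], [0, 0, -0.03], [0, 0, -0.04], [0, 0, -0.05], [0, 0, -0.05], [0, 0, -0.05]], twist=[[0, 0, 0], [0, 0, 0], [0, 0, 0], [0, 0, 0], [0, 0, 0], [0, 0, 0], [0, 0, 0]])

```text
t: 10.4
eef_pos: [0.5489, 0.161, 0.121]
tcp_rot: [-0.0, 0.981, 0.194, -0.0]
ft_force: [-0.5, -0.2, -4.2]
gripper_width: 0.035
grasp_force: 61.0
```

Call:
jog_arm(travel=[[0, 0, -0.005], [0, 0, -0.01], [0, 0, -0.015], [0, 0, -0.015], [0, 0, -0.015]], twist=[[0, 0, 0], [0, 0, 0], [0, 0, 0], [0, 0, 0], [0, 0, 0]])

```text
t: 10.82
eef_pos: [0.5492, 0.161, 0.1185]
tcp_rot: [-0.0, 0.981, 0.194, 0.0]
ft_force: [-0.4, 0.5, -3.7]
gripper_width: 0.0352
grasp_force: 61.0
```

Call:
jog_arm(travel=[[0, 0, -0.004], [0, 0, -0.008], [0, 0, -0.01], [0, 0, -0.01], [0, 0, -0.01]], twist=[[0, 0, 0], [0, 0, 0], [0, 0, 0], [0, 0, 0], [0, 0, 0]])

```text
t: 11.23
eef_pos: [0.5493, 0.161, 0.1171]
tcp_rot: [0.0, 0.981, 0.194, 0.0]
ft_force: [-1.9, -0.4, 1.3]
gripper_width: 0.0347
grasp_force: 61.3
```

```bash
python3 - <<'E'
from h import *
F=[]
for i in range(5):
    s=env.get_state(); F.append(s["ft_force"]); env.read_camera("top")
print(np.mean(F,0),np.std(F,0),s["eef_pos"])
E
```

```text
[-1.50904157 -0.45241206  1.57378286] [0.43129451 0.38221059 0.72217088] [0.54927178 0.16104179 0.11682088]
```

Call:
jog_arm(travel=[[0, 0, -0.004], [0, 0, -0.008], [0, 0, -0.012], [0, 0, -0.012], [0, 0, -0.012], [0, 0, -0.012]], twist=[[0, 0, 0], [0, 0, 0], [0, 0, 0], [0, 0, 0], [0, 0, 0], [0, 0, 0]])

```text
t: 11.98
eef_pos: [0.5493, 0.161, 0.1153]
tcp_rot: [0.0, 0.981, 0.194, 0.001]
ft_force: [-3.6, -0.8, 7.1]
gripper_width: 0.0349
grasp_force: 62.0
```

```bash
python3 - <<'E'
from h import *
F=[]
for i in range(6):
    s=env.get_state(); F.append(s["ft_force"]); env.read_camera("top")
print(np.mean(F,0),np.std(F,0),s["eef_pos"],s["wrist_torque"])
E
```

```text
[-3.72285014 -0.94472727  6.65997948] [0.39197995 0.19588166 0.43147795] [0.54933015 0.16103939 0.11535588] [-0.09051497  0.79295681 -0.02166281]
```

Call:
jog_arm(travel=[[0, 0, -0.003], [0, 0, -0.007], [0, 0, -0.007], [0, 0, -0.007], [0, 0, -0.007], [0, 0, -0.007], [0, 0, -0.007], [0, 0, -0.007], [0, 0, -0.007], [0, 0, -0.007], [0, 0, -0.007], [0, 0, -0.007], [0, 0, -0.007], [0, 0, -0.007], [0, 0, -0.007], [0, 0, -0.007], [0, 0, -0.007], [0, 0, -0.007]], twist=[[0, 0, 0], [0, 0, 0], [0, 0, 0], [0, 0, 0], [0, 0, 0], [0, 0, 0], [0, 0, 0], [0, 0, 0], [0, 0, 0], [0, 0, 0], [0, 0, 0], [0, 0, 0], [0, 0, 0], [0, 0, 0], [0, 0, 0], [0, 0, 0], [0, 0, 0], [0, 0, 0]])

```text
t: 13.78
eef_pos: [0.5493, 0.161, 0.1147]
tcp_rot: [0.0, 0.981, 0.194, 0.001]
ft_force: [-3.8, -1.4, 9.4]
gripper_width: 0.0354
grasp_force: 62.3
```

```bash
python3 - <<'E'
from h import *
F=[]
for i in range(6):
    s=env.get_state(); F.append(s["ft_force"]); env.read_camera("top")
print(np.mean(F,0),np.std(F,0),s["eef_pos"],s["wrist_torque"])
E
python3 m.py
```

```text
[-4.66957097 -1.21582465  9.03641462] [0.47695015 0.47072307 0.3887091 ] [0.54938049 0.16104603 0.1146751 ] [-0.15996818  1.00855346  0.03501802]
[0.54935352 0.16104996 0.1146721 ] [0.54933622 0.16104202 0.11463399] [2.18652329e-05 9.81066653e-01 1.93668694e-01 8.11307669e-04] [-3.74393618 -1.37720173  8.92383596] [-0.15400786  0.99123959  0.02990393] 14.0833
disc (array([-0.00663481, -0.00269677,  0.06932855]), 9134) ((0.5491087436676025, 0.16114135086536407), 0.040169261395931244)
hubtop (array([-0.00954468, -0.00588472,  0.12331269]), 5269) ((0.5495023727416992, 0.16103973984718323), 0.022092342376708984)
12319 ((0.5490663051605225, 0.160786435008049), (0.12987373769283295, 0.13087067008018494), 8.295005798339844)
```

Call:
jog_arm(travel=[[0, 0, -0.003], [0, 0, -0.003], [0, 0, -0.003], [0, 0, -0.003], [0, 0, -0.003], [0, 0, -0.003], [0, 0, -0.003], [0, 0, -0.003], [0, 0, -0.003], [0, 0, -0.003], [0, 0, -0.003], [0, 0, -0.003], [0, 0, -0.003], [0, 0, -0.003]], twist=[[0, 0, 0], [0, 0, 0], [0, 0, 0], [0, 0, 0], [0, 0, 0], [0, 0, 0], [0, 0, 0], [0, 0, 0], [0, 0, 0], [0, 0, 0], [0, 0, 0], [0, 0, 0], [0, 0, 0], [0, 0, 0]])

```text
t: 15.3
eef_pos: [0.5494, 0.1611, 0.1143]
tcp_rot: [0.0, 0.981, 0.194, 0.001]
ft_force: [-5.0, -1.2, 10.4]
gripper_width: 0.035
grasp_force: 62.4
```

Call:
jog_arm(travel=[[0, 0, 0.004], [0, 0, 0.008], [0, 0, 0.012], [0, 0, 0.016], [0, 0, 0.019], [0, 0, 0.019], [0, 0, 0.019], [0, 0, 0.019]], twist=[[0, 0, 0], [0, 0, 0], [0, 0, 0], [0, 0, 0], [0, 0, 0], [0, 0, 0], [0, 0, 0], [0, 0, 0]])

```text
t: 15.97
eef_pos: [0.5493, 0.161, 0.1159]
tcp_rot: [0.0, 0.981, 0.194, 0.0]
ft_force: [-1.2, -1.0, 5.0]
gripper_width: 0.0354
grasp_force: 62.0
```

Call:
jog_arm(travel=[[0, 0, 0.003], [0, 0, 0.006], [0, 0, 0.007], [0, 0, 0.007], [0, 0, 0.007]], twist=[[0, 0, 0], [0, 0, 0], [0, 0, 0], [0, 0, 0], [0, 0, 0]])

```text
t: 16.38
eef_pos: [0.5493, 0.161, 0.1168]
tcp_rot: [0.0, 0.981, 0.194, 0.0]
ft_force: [-0.3, -0.6, 1.7]
gripper_width: 0.0351
grasp_force: 61.8
```

Call:
jog_arm(travel=[[0, 0, 0], [0, 0, 0], [0, 0, 0], [0, 0, 0], [0, 0, 0], [0, 0, 0], [0, 0, 0], [0, 0, 0], [0, 0, 0], [0, 0, 0], [0, 0, 0], [0, 0, 0]], twist=[[0, 0, 0], [0, 0, 0], [0, 0, 0], [0, 0, 0], [0, 0, 0], [0, 0, 0], [0, 0, 0], [0, 0, 0], [0, 0, 0], [0, 0, 0], [0, 0, 0], [0, 0, 0]], grip=1)

```text
t: 17.38
eef_pos: [0.5491, 0.161, 0.1171]
tcp_rot: [-0.0, 0.981, 0.194, 0.0]
ft_force: [-0.2, 1.1, -0.2]
gripper_width: 0.0855
grasp_force: 0.0
```

Call:
jog_arm(travel=[[0, 0, 0.05], [0, 0, 0.15], [0, 0, 0.25], [0, 0, 0.4], [0, 0, 0.55], [0, 0, 0.7], [0, 0, 0.7], [0, 0, 0.7]], twist=[[0, 0, 0], [0, 0, 0], [0, 0, 0], [0, 0, 0], [0, 0, 0], [0, 0, 0], [0, 0, 0], [0, 0, 0]])

```text
t: 18.05
eef_pos: [0.5507, 0.1613, 0.2612]
tcp_rot: [0.0, 0.981, 0.194, 0.004]
ft_force: [0.1, 1.0, 0.3]
gripper_width: 0.0854
grasp_force: 0.0
```

```bash
python3 - <<'E'
from h import *
s=env.get_state(); p=env.read_camera("wrist"); C=wcloud(s,p); D=p["depth"]>0
r=np.hypot(C[...,0]-.549,C[...,1]-.161)
for lo,hi in((.066,.08),(.12,.131)):
    m=D&(r<.05)&(C[...,2]>lo)&(C[...,2]<hi); q=C[m]; A=np.c_[q[:,:2]-q[:,:2].mean(0),np.ones(len(q))]
    print(len(q),np.linalg.lstsq(A,q[:,2],rcond=None)[0],cv2.minEnclosingCircle(q[:,:2].astype(np.float32)))
p=env.read_camera("side"); cv2.imwrite("pics/s3.png",cv2.resize(p["img"][120:360,180:460,::-1],(700,600),interpolation=2))
E
```

```text
4070 [-0.00311213 -0.00115795  0.07195926] ((0.5485076308250427, 0.16075176000595093), 0.04052974283695221)
1765 [-0.01814054 -0.00735983  0.12570953] ((0.5489704608917236, 0.16112002730369568), 0.018626568838953972)
```

View pics/s3.png

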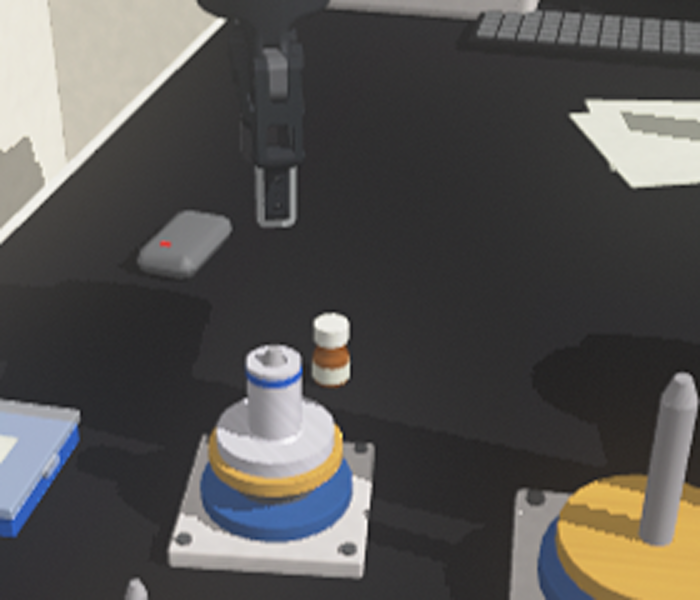

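The side view shows the platen lying level on the brass bed at (275,430), with the rod tip in its bore at (273,355). The gripper is clear above it and the vial, mouse and box are where they were.

```bash
python3 -c "
from workcell import env
print(env.finish_job())"
```

```text
the job is handed in; nothing more can be done
None
```

I threaded the platen onto the middle stand's rod and pressed it at an estimated 13.5 to 15 N for over 2 s. I then released it level on the bed with the bystanders undisturbed and handed the job in; no verdict came back.

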